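# Seat a bisque medallion in its decorating jig

## Robot

A 7-joint arm with a two-finger parallel gripper is mounted at the origin on the work surface. World frame = base frame: x ahead of the robot, y to its left, z up, the work surface at z = 0. Lengths are in m, angles in rad, forces in N, time in s.
With the tool pointing down it reaches from about 0.35 to 0.9 m from the base axis. Payload 7.2 kg.
Tool frame: the origin (TCP) lies midway between the tips of the shut fingers; the grasp point (between the pads) lies 19 mm behind it; x points along the fingers, z is the direction in which the jaws open and shut, and the axes are right-handed (so a half turn about x gives the same grasp; the last joint's range is limited). The gripper opens to 85 mm and grips with 20 to 120 N. Pads are 22 mm wide; open, the fingers measure 114 mm over their backs; the gripper's body (76 mm by 85 mm) begins 54 mm behind the grasp point. The pads swing forward as they close: fully open they stand 13 mm farther back than shut.
Start: joints at [-1.181, 0.411, -0.013, 1.596, 0.006, 1.134, -0.082], TCP at [0.276, 0.561, 0.231] pointing down, gripper open.
Joint ranges: [-2.95, 2.95], [-0.29, 1.99], [-1.47, 1.44], [0.14, 2.54], [-1.03, 4.17], [0.13, 1.85], [-2.86, 2.86]. Speed limits (rad/s): [2.39, 2.39, 3.01, 3.01, 3.14, 3.14, 3.14].

## Interface

Orientations are given as a unit quaternion [w, x, y, z].
In Python, from rig import bot, imaging gives the robot as it stands.
- The arm moves only by the tool send_rows, never from a script. Its argument "motion" is one flat list of numbers, 4 for each row, row after row: the shift along the world's x, y, z in cm, then the turn about the world's z in rad. A call has 1 to 10 rows; each row shifts and turns the commanded pose from where the row before left it; what a row does not reach is not made up. A row lasts 1/8 s, in which the tool goes at most 62.5 mm and 10.7 degrees, less where a joint would pass 70% of its speed; a pose out of reach is approached as far as the arm can. A call with a gripper value outside its range is refused whole. "claw" is the opening, from -1 (shut) to 1 (fully open), set as the call begins (left out, the last holds). The fingers move at their own pace and stop on an object; "force" is the grip in N (left out, the last holds). Time passes only in rows, so rows that do not move let the fingers close. It gives the time, the measured TCP pose, the force and the opening at its end, in the units of the state.
- bot.read_state(): the state, without advancing time (a new reading comes with each control period).
- imaging.read_camera(name): name is "scene" or "top" or "wrist"; returns (picture, depth): 384x512x3 uint8, blue, green, red; 384x512 float32, m along the optical axis (not along the pixel's ray), 0 where there is no reading.
- imaging.camera_info(name): a dict with "fx", "fy", "cx", "cy" (pixels), "camera_from_world" (4x4, takes a point from world to camera coordinates). Camera axes: x right, y up, looking along -z (the intrinsics and any distortion apply to the point x, -y, -z); pixel columns grow to the right and rows downward; lengths in m; the calibration is good to about 2 mm. A picture is of the moment at which its call begins: read the wrist's pose just before it. camera_info takes no time and is no camera call; for the wrist camera it gives the pose at the moment of the call.
- bot.close_job(): hands the job in, once; it reports no verdict.
The state is a dict: "time": time; "qpos": joint angles; "joint_velocities": joint speeds; "tau": joint torques, N m; "position": TCP position; "ee_rot": TCP orientation; "ft_force": force on the tool from outside, world axes, zero at the start; "moment": the same for the moment, N m; "grip_width": finger opening in m.
Only numpy, scipy, OpenCV 4.12 (cv2) and the standard library are available. Lean on these libraries where they do the work, as an engineer would, in place of code of your own. Each camera call takes 0.05 s, during which the arm holds its last target.

## Task

Without picking anything up, nudge the loose big terracotta disc across the top of the plywood jig with the fingertips until it drops into the big empty round recess and lies flat and flush. Then push the upright post of the steel swivel clip round, so that the clip swings all the way over the disc to its stop. Leave the small disc and the jar on the jig, and the small pot and the cork block beside it, where they are.

Things in the scene. Friction and masses are not known exactly. Their poses are not given: they have to be found in the camera images.
- jig: plywood block fixed to the table, 200 mm along its x, 320 mm along its y, 22 mm high, flat top (the deck). Origin at the centre of its underside; z up. Its top has a big empty recess (see recess), a small recess taken by the small disc, and the swivel clip. Position and yaw vary
- recess (a point): centre of the mouth of the big round recess, at deck height (22 mm above the table); axes as the jig's. The recess is 76 mm in diameter and 10 mm deep, with a flat cork-coloured floor and a 1 mm chamfer at its rim. It lies 30 mm towards -y from the jig's centre
- disc_center (a point): centre (half-way up) of the loose fired-clay disc, 70 mm in diameter, 10 mm thick, about 75 g, with a ring line and a round dot on its upper face. It starts flat on the deck, on the jig's +y half, its edge up to 125 mm from the jig's centre line, so this point starts 5 mm above the deck; seated in the recess the disc is flush and this point lies 5 mm below the deck
- clip (a joint): angle (rad) of the steel swivel clip about its upright pivot: 0 = at its stop, pointing to the jig's -x, over the recess and the disc; grows counter-clockwise seen from above to 1.9; at pi/2 it points to the jig's -y. It starts open, between 1.1 and 1.7, clear of the recess. It turns stiffly (about 1 N at the post) and stays where it is left
- clip_pivot (a point): the clip's pivot axis at deck height, 78 mm towards the jig's +x from the recess centre. The clip is a bar 16 mm wide and 4 mm thick, 62 mm long from the pivot, running 2.5 mm above the deck (6.5 mm to its upper face)
- clip_post (a point): centre of the top of the clip's upright round post, 12 mm in diameter, 30 mm tall above the bar, its top 36.5 mm above the deck, 54 mm from the pivot axis
- small_disc: fired-clay disc 46 mm in diameter, 10 mm thick, seated flush in the jig's small recess (50 mm in diameter) in the -y half of the jig; origin at the centre of its underside. Leave alone
- jar: small glaze jar, 30 mm in diameter, 40 mm tall, standing on the jig's deck near its -x -y corner; origin at the centre of its underside. Leave alone
- pot: small terracotta pot, 68 mm in diameter, 55 mm tall, on the table to the left of the jig; origin at the centre of its underside. Leave alone
- block: cork sanding block 55 x 40 x 30 mm on the table to the right of the jig; origin at the centre of its underside. Leave alone
Mind the look-alikes: they are no part of the job. Leave any blue, turquoise or yellow look-alike of the part that bears disc_center alone.

How it is judged:
By the outcome, as a careful person would: the job done as asked, in the order asked, and still so for the second after the job is handed in, with the robot touching nothing.
It also fails if it takes over 51 s, if anything falls off the work surface, if the arm or the gripper's body presses on something with over 40 N, if the wrist force passes 120 N, or if a joint passes its speed limit or range.

## Working session

There is one attempt and no reset: what is moved stays moved. The work goes in short steps, Python scripts to look and compute and a tool call to move; the robot and the scene stay as the last step left them, time stands still between calls to the robot, and variables do not carry over. Pictures are saved under pics/ and viewed, and the job is handed in when it is done.

Besides the shell and the picture viewer there is one more tool, called after "Emit:" as name(argument=value, ...) on one line, values as JSON. send_rows: Moves the arm, as the interface text tells. Its arguments: {"type":"object","properties":{"motion":{"type":"array"},"claw":{"type":"number"},"force":{"type":"number"}},"required":["motion"]}

```bash
ls; mkdir -p pics
python3 - <<'E'
from rig import bot, imaging
import cv2
s=bot.read_state(); print(s)
for n in("scene","top"):
    p,d=imaging.read_camera(n); cv2.imwrite(f"pics/{n}0.png",p); i=imaging.camera_info(n); print(n,i)
E
```

```text
pics
{'time': 0.0, 'qpos': array([-1.18124276,  0.41195371, -0.01274867,  1.5970752 ,  0.00558987,
        1.13428057, -0.08217895]), 'joint_velocities': array([ 4.55866798e-04,  6.28169460e-04,  1.24796428e-03,  1.86534240e-05,
        4.05722717e-04, -2.78826490e-05, -4.02448088e-04]), 'tau': array([-1.15762748e-03, -6.00626278e+01,  6.81857821e-01, -2.99410397e+01,
        1.40075965e-02,  1.02757470e-02,  3.12403347e-05]), 'position': array([0.27599921, 0.56018914, 0.23040659]), 'ee_rot': array([ 0.59990242, -0.37388366,  0.60087468,  0.37319931]), 'ft_force': array([-0.14494047,  0.07096413, -0.4344123 ]), 'moment': array([ 0.04420968,  0.03357235, -0.01628491]), 'grip_width': 0.08531807147254063}
scene {'fx': 422.75102291118293, 'fy': 422.75102291118293, 'cx': 255.90425666339866, 'cy': 193.80171562244678, 'camera_from_world': array([[ 8.77995248e-02,  9.96137173e-01, -1.40585091e-03,
        -3.87582240e-02],
       [-7.06595294e-01,  6.32739677e-02,  7.04783297e-01,
         3.30991376e-01],
       [ 7.02149794e-01, -6.08862709e-02,  7.09421263e-01,
        -1.72257484e+00],
       [ 0.00000000e+00,  0.00000000e+00,  0.00000000e+00,
         1.00000000e+00]])}
top {'fx': 469.56231241454395, 'fy': 469.56231241454395, 'cx': 265.3314528666197, 'cy': 192.00363151684286, 'camera_from_world': array([[-0.00664798, -0.99994615,  0.00796823, -0.02350892],
       [ 0.99306433, -0.00566642,  0.11743565, -0.54105398],
       [-0.11738418,  0.00869368,  0.99304853, -1.11869589],
       [ 0.        ,  0.        ,  0.        ,  1.        ]])}
```

View pics/top0.png

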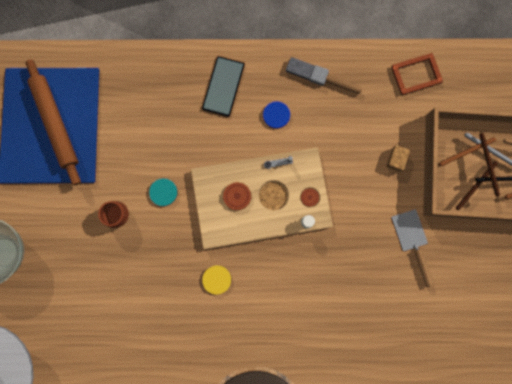

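View pics/scene0.png

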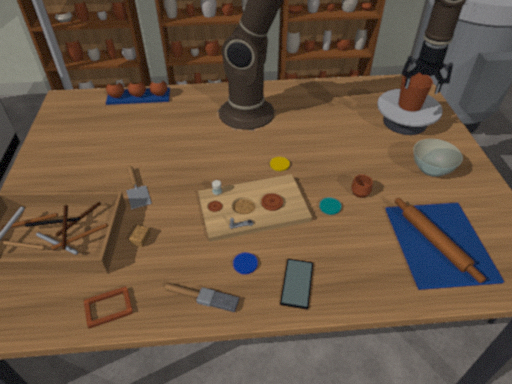

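The top view shows the terracotta disc on the jig at (237,197), the empty recess at (273,195), the small disc at (310,197), the jar at (308,222) and the clip near (278,162). The round candidates are terracotta (237,197), blue (276,115), turquoise (162,192), yellow (217,280) and the small terracotta disc (310,197). The one meant is the large terracotta disc on the jig's deck. Next I'll confirm that in a crop and measure.

```bash
cat > h.py <<'E'
import numpy as np, cv2
from rig import bot, imaging
def ray(info,uv,z):
    T=info["camera_from_world"];R=T[:3,:3];t=T[:3,3]
    c=-R.T@t
    uv=np.atleast_2d(np.asarray(uv,float))
    d=np.stack([(uv[:,0]-info["cx"])/info["fx"],-(uv[:,1]-info["cy"])/info["fy"],-np.ones(len(uv))],1)@R
    return c+d*((z-c[2])/d[:,2])[:,None]
def proj(info,P):
    T=info["camera_from_world"];P=np.atleast_2d(P)@T[:3,:3].T+T[:3,3]
    return np.stack([info["cx"]+info["fx"]*P[:,0]/-P[:,2],info["cy"]-info["fy"]*P[:,1]/-P[:,2]],1)
E
python3 - <<'E'
from h import *
p=cv2.imread("pics/top0.png"); i=imaging.camera_info("top")
c=p[140:260,180:340]; cv2.imwrite("pics/crop0.png",cv2.resize(c,None,fx=5,fy=5,interpolation=cv2.INTER_CUBIC))
hsv=cv2.cvtColor(p,cv2.COLOR_BGR2HSV)
for uv in((237,205),(273,195),(310,197),(215,170),(240,175),(320,170),(278,162),(350,220)): print(uv,hsv[uv[1],uv[0]])
E
```

```text
(237, 205) [  7 173 136]
(273, 195) [ 16 143 173]
(310, 197) [  7 172 117]
(215, 170) [ 17 110 192]
(240, 175) [ 17 112 193]
(320, 170) [ 18 106 221]
(278, 162) [120   7 115]
(350, 220) [ 14 131 171]
```

View pics/crop0.png

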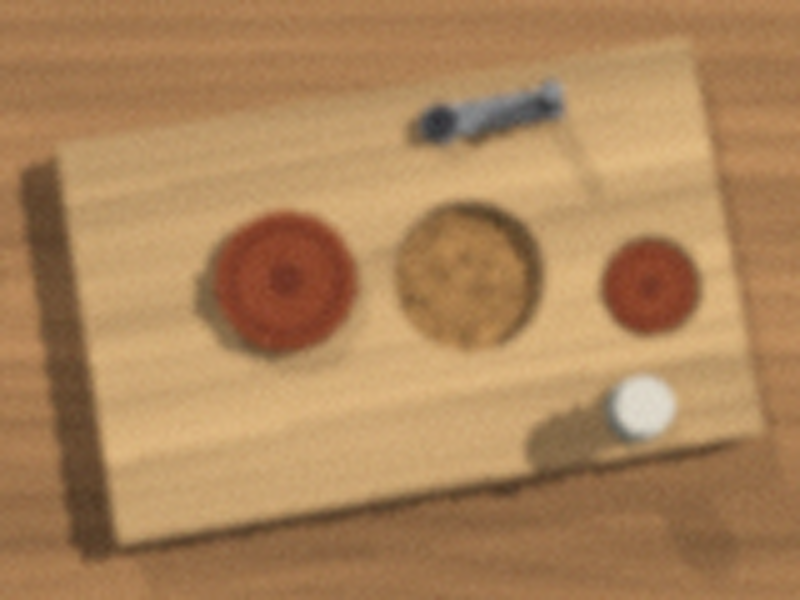

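Run:
```python
from h import *
p=cv2.imread("pics/top0.png"); i=imaging.camera_info("top")
hsv=cv2.cvtColor(p,cv2.COLOR_BGR2HSV)
C=lambda a:(np.array(a)+.5)/5+[180,140]-.5
m=cv2.inRange(hsv,(0,140,60),(11,255,255))
for cx,cy,z in((237,197,.032),(310,197,.022)):
    mm=np.zeros_like(m); cv2.circle(mm,(cx,cy),22,255,-1); mm&=m
    cs,_=cv2.findContours(mm,0,2); k=max(cs,key=cv2.contourArea)[:,0].astype(float)
    w=ray(i,k,z); (a,r)=cv2.minEnclosingCircle(w[:,:2].astype(np.float32)); M=cv2.moments(mm,True)
    print("disc",a,r, ray(i,[M['m10']/M['m00'],M['m01']/M['m00']],z), 'area r',np.sqrt(M['m00']/np.pi))
cor=ray(i,C([(62,152),(688,42),(762,432),(118,545)]),.022); print(cor[:,:2])
for a in range(4): print(np.linalg.norm(cor[a]-cor[a-1]))
print("cent",cor.mean(0))
e=(cor[0]+cor[3]-cor[1]-cor[2])[:2]; yaw=np.arctan2(-e[0],e[1]); print("yaw",yaw)
R=np.array([[np.cos(yaw),-np.sin(yaw)],[np.sin(yaw),np.cos(yaw)]])
rec=ray(i,C((470,276)),.022)[0,:2]; print("recess seen",rec,"from jig",cor.mean(0)[:2]+R@[0,-.03])
piv=ray(i,C((438,122)),.0285)[0,:2]; print("pivot seen",piv,"pred",cor.mean(0)[:2]+R@[.078,-.03])
post=ray(i,C((553,97)),.0585)[0,:2]; print("post",post,np.linalg.norm(post-piv), R.T@(post-piv))
jar=ray(i,C((643,405)),.062)[0,:2];print("jar",jar)
```

```text
disc (0.5314594507217407, 0.04378555715084076) 0.034612998366355896 [[0.53163047 0.04366692 0.032     ]] area r 13.86575534383214
disc (0.5293946266174316, -0.13605929911136627) 0.022422606125473976 [[ 0.52953413 -0.13615544  0.022     ]] area r 9.062226582657155
[[ 0.59812082  0.15474765]
 [ 0.65219214 -0.1574452 ]
 [ 0.45714791 -0.18996718]
 [ 0.40419284  0.12525254]]
0.1961581646784178
0.31684078752042966
0.19773703041373128
0.3196368343160437
cent [ 0.52791343 -0.01685305  0.022     ]
yaw 0.16895746036165893
recess seen [ 0.5350044  -0.04732044] from jig [ 0.53295807 -0.04642586]
pivot seen [ 0.61108734 -0.03197164] pred [ 0.6098474  -0.03330979]
post [ 0.6176686  -0.08720449] 0.055623566932061774 [-0.00280012 -0.05555304]
jar [ 0.46850245 -0.12776858]
```

Run:
```python
from h import *
from scipy.spatial.transform import Rotation as Ro
s=bot.read_state(); q=s['ee_rot']; R=Ro.from_quat(np.roll(q,-1)).as_matrix(); print(R.round(3)); z=R[:,2]; a=np.arctan2(z[1],z[0]); print("jaw az",a, s['position'],s['time'])
```

```text
[[-0.001 -0.897  0.442]
 [-0.001  0.442  0.897]
 [-1.    -0.    -0.001]]
jaw az 1.113030385201769 [0.27606359 0.56021745 0.23052953] 0.1
```

Emit:
send_rows(motion=[2.56, -4.45, -0.8, -0.109, 2.56, -4.45, -0.8, -0.109, 2.56, -4.45, -0.8, -0.109, 2.56, -4.45, -0.8, -0.109, 2.56, -4.45, -0.8, -0.109, 2.56, -4.45, -0.8, -0.109, 2.56, -4.45, -0.8, -0.109, 2.56, -4.45, -0.8, -0.109, 2.56, -4.45, -0.8, -0.109, 2.56, -4.45, -0.8, -0.109], claw=-0.06, force=20)

```text
time: 1.35
position: [0.5327, 0.1142, 0.1509]
ee_rot: [0.707, -0.007, 0.707, 0.007]
ft_force: [0.5, 1.1, 0.8]
grip_width: 0.0402
```

Emit:
send_rows(motion=[0, 0, 0, 0, 0, 0, 0, 0])

```text
time: 1.6
position: [0.5318, 0.1161, 0.151]
ee_rot: [0.707, -0.008, 0.707, 0.008]
ft_force: [0.8, 0.3, -0.7]
grip_width: 0.0404
```

Run:
```python
from h import *
i=imaging.camera_info("wrist"); p,d=imaging.read_camera("wrist"); cv2.imwrite("pics/w1.png",p); np.save("w1.npy",d)
print(i); print(bot.read_state()['position'])
print(proj(i,[[.5316,.0437,.032],[.534,-.046,.022],[.6177,-.0872,.0585],[.532,.116,.151]]))
```

```text
{'fx': 310.8974939088826, 'fy': 310.8974939088826, 'cx': 257.5529023270505, 'cy': 190.16417069814773, 'camera_from_world': array([[ 9.99719170e-01,  2.36969572e-02,  1.88000830e-04,
        -5.34507727e-01],
       [-2.24174118e-02,  9.48250931e-01, -3.16729587e-01,
        -8.28784395e-02],
       [-7.68379945e-03,  3.16636425e-01,  9.48515858e-01,
        -3.37124435e-01],
       [ 0.00000000e+00,  0.00000000e+00,  0.00000000e+00,
         1.00000000e+00]])}
[0.53165194 0.11688101 0.15110533]
[[255.44329024 256.62308647]
 [255.9343775  325.16725638]
 [337.71809022 386.15444638]
 [257.78446437 253.0806605 ]]
```

View pics/w1.png

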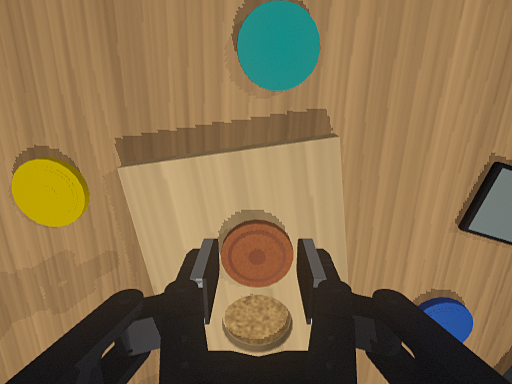

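Emit:
send_rows(motion=[0, -1.0, -3.0, 0, 0, -0.8, -3.5, 0, 0, 0, -3.0, 0, 0, 0, -2.0, 0, 0, 0, -1.0, 0, 0, 0, 0, 0, 0, 0, 0, 0])

```text
time: 2.52
position: [0.5327, 0.0982, 0.0271]
ee_rot: [0.708, -0.008, 0.707, 0.009]
ft_force: [-0.2, -0.1, 0.6]
grip_width: 0.0405
```

Emit:
send_rows(motion=[0, 0, -0.2, 0, 0, 0, 0, 0])

```text
time: 2.78
position: [0.5324, 0.0977, 0.0246]
ee_rot: [0.707, -0.008, 0.707, 0.008]
ft_force: [-0.6, -0.7, -0.8]
grip_width: 0.0401
```

Emit:
send_rows(motion=[0, 0, -0.1, 0, 0, 0, 0, 0])

```text
time: 3.02
position: [0.5322, 0.0976, 0.0233]
ee_rot: [0.707, -0.008, 0.707, 0.008]
ft_force: [-1.1, -0.1, -1.1]
grip_width: 0.0401
```

Emit:
send_rows(motion=[0, 0, -0.15, 0, 0, 0, 0, 0])

```text
time: 3.28
position: [0.5321, 0.0976, 0.0217]
ee_rot: [0.707, -0.008, 0.707, 0.008]
ft_force: [-0.2, 0.4, -0.3]
grip_width: 0.0401
```

Emit:
send_rows(motion=[0, 0, -0.1, 0, 0, 0, 0, 0])

```text
time: 3.52
position: [0.5322, 0.0976, 0.0207]
ee_rot: [0.707, -0.008, 0.707, 0.008]
ft_force: [0.5, -0.4, -0.2]
grip_width: 0.0402
```

Run:
```python
from h import *
i=imaging.camera_info("wrist"); p,d=imaging.read_camera("wrist"); cv2.imwrite("pics/w2.png",p)
print(bot.read_state()['ft_force'])
```

```text
[-0.51348998  0.01702972  0.16316356]
```

View pics/w2.png

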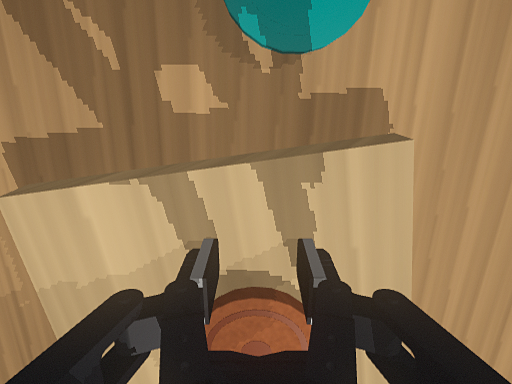

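The wrist view shows both fingertips, at (205,290) and (310,290), just behind the disc rim, with no contact yet. I'll lower further to feel for the deck.

Emit:
send_rows(motion=[0, 0, -0.1, 0, 0, 0, 0, 0])

```text
time: 3.82
position: [0.5323, 0.0977, 0.0206]
ee_rot: [0.707, -0.008, 0.707, 0.008]
ft_force: [-2.9, -0.1, 10.8]
grip_width: 0.0399
```

Emit:
send_rows(motion=[0, 0, -0.1, 0, 0, 0, 0, 0])

```text
time: 4.08
position: [0.5324, 0.0977, 0.0205]
ee_rot: [0.707, -0.008, 0.707, 0.008]
ft_force: [-6.6, -1.2, 21.2]
grip_width: 0.0401
```

Emit:
send_rows(motion=[0, 0, -0.1, 0, 0, 0, 0, 0])

```text
time: 4.32
position: [0.5324, 0.0977, 0.0204]
ee_rot: [0.707, -0.007, 0.707, 0.009]
ft_force: [-8.8, -2.1, 32.9]
grip_width: 0.0402
```

Emit:
send_rows(motion=[0, 0, 0.6, 0, 0, -0.6, 0, 0, 0.02, -0.7, 0, 0, 0.02, -0.7, 0, 0, 0.02, -0.7, 0, 0, 0.02, -0.7, 0, 0, 0.02, -0.7, 0, 0, 0.02, -0.7, 0, 0, 0.02, -0.7, 0, 0, 0, 0, 0, 0])

```text
time: 5.58
position: [0.5337, 0.0418, 0.0239]
ee_rot: [0.707, -0.008, 0.707, 0.008]
ft_force: [0.5, -0.0, -0.0]
grip_width: 0.0402
```

Run:
```python
from h import *
i=imaging.camera_info("top"); p,d=imaging.read_camera("top")
c=p[140:260,180:340]; cv2.imwrite("pics/crop1.png",cv2.resize(c,None,fx=5,fy=5,interpolation=cv2.INTER_CUBIC))
```

```text
(no output)
```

View pics/crop1.png

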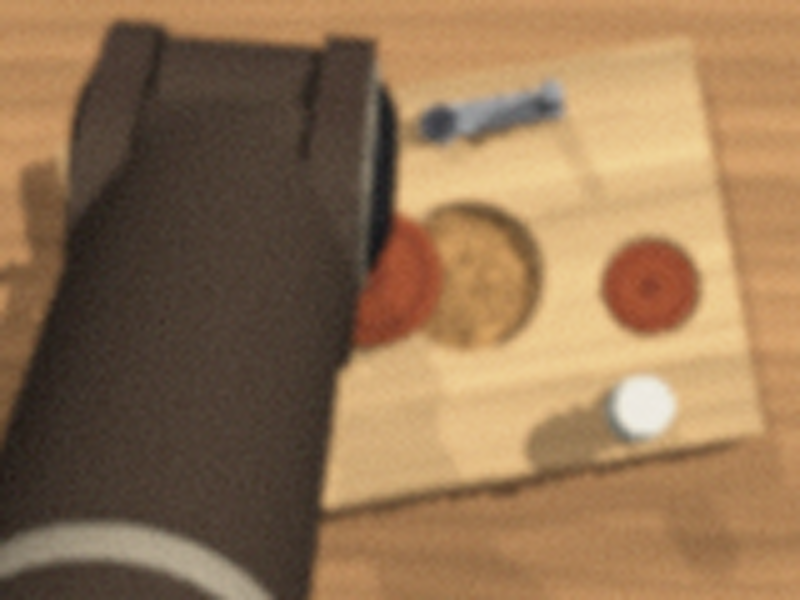

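The top crop shows the disc's leading edge at (442,280), aligned with the recess at (470,276), so the push is tracking well.

Emit:
send_rows(motion=[0.01, -0.6, 0, 0, 0.01, -0.6, 0, 0, 0.01, -0.6, 0, 0, 0.01, -0.6, 0, 0, 0, -0.6, 0, 0, 0, -0.6, 0, 0, 0, -0.6, 0, 0, 0, -0.4, 0, 0, 0, 0, 0, 0, 0, 0, 0, 0])

```text
time: 6.88
position: [0.5341, -0.0032, 0.0238]
ee_rot: [0.707, -0.008, 0.707, 0.008]
ft_force: [-0.3, -0.4, 0.5]
grip_width: 0.04
```

Run:
```python
from h import *
p,d=imaging.read_camera("scene")
c=p[160:250,180:320]; cv2.imwrite("pics/s2.png",cv2.resize(c,None,fx=5,fy=5,interpolation=cv2.INTER_CUBIC))
p,d=imaging.read_camera("wrist");cv2.imwrite("pics/w3.png",p)
```

```text
(no output)
```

View pics/s2.png

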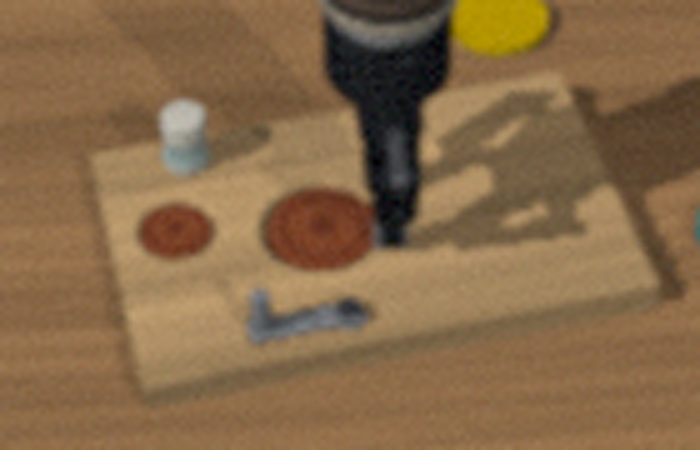

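View pics/w3.png

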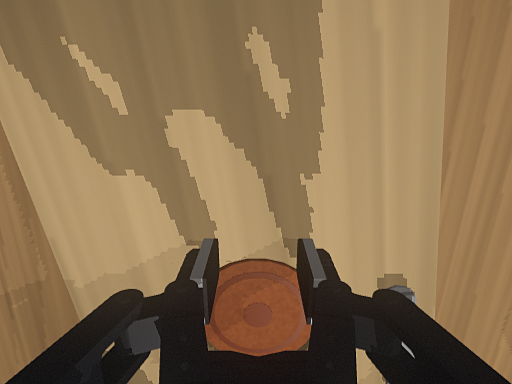

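The disc at (320,228) in the scene crop looks flush in the recess. I'll back off and up to check.

Emit:
send_rows(motion=[0, 0.5, 0.5, 0, 0, 0.5, 3, 0, 0, 3, 4, 0, 0, 5, 3, 0, 0, 5, 1, 0, 0, 0, 0, 0], claw=-1)

```text
time: 7.72
position: [0.534, 0.1426, 0.14]
ee_rot: [0.708, -0.01, 0.706, 0.012]
ft_force: [0.4, -0.7, -0.8]
grip_width: 0.0001
```

Run:
```python
from h import *
i=imaging.camera_info("top");p,d=imaging.read_camera("top")
c=p[140:260,180:340]; cv2.imwrite("pics/t3.png",cv2.resize(c,None,fx=5,fy=5,interpolation=cv2.INTER_CUBIC))
iw=imaging.camera_info("wrist"); pw,dw=imaging.read_camera("wrist");cv2.imwrite("pics/w4.png",pw)
# heights from top depth
def hgt(info,d,X):
    uv=proj(info,X)[0]; u,v=np.round(uv).astype(int); D=np.median(d[v-1:v+2,u-1:u+2])
    T=info["camera_from_world"]; 
    pc=np.array([(u-info['cx'])/info['fx']*D,-(v-info['cy'])/info['fy']*D,-D]); return (u,v),(T[:3,:3].T@(pc-T[:3,3])).round(4)
for X in ([.534,-.046,.022],[.534,-.07,.022],[.534,-.022,.022],[.555,-.046,.022],[.512,-.046,.022],[.488,-.046,.022],[.534,-.095,.022],[.53,-.136,.022]):
    print(X,"top",hgt(i,d,X), )
hsv=cv2.cvtColor(p,cv2.COLOR_BGR2HSV);m=cv2.inRange(hsv,(0,140,60),(11,255,255)); mm=np.zeros_like(m); cv2.circle(mm,(273,195),20,255,-1); m&=mm
M=cv2.moments(m,True);print("disc",ray(i,[M['m10']/M['m00'],M['m01']/M['m00']],.022),np.sqrt(M['m00']/np.pi))
```

```text
[0.534, -0.046, 0.022] top ((np.int64(273), np.int64(195)), array([ 0.5343, -0.0458,  0.0235]))
[0.534, -0.07, 0.022] top ((np.int64(283), np.int64(195)), array([ 0.5343, -0.0705,  0.0223]))
[0.534, -0.022, 0.022] top ((np.int64(263), np.int64(195)), array([ 0.5346, -0.0211,  0.0228]))
[0.555, -0.046, 0.022] top ((np.int64(273), np.int64(187)), array([ 0.5541, -0.0459,  0.0245]))
[0.512, -0.046, 0.022] top ((np.int64(273), np.int64(204)), array([ 0.512 , -0.0456,  0.0238]))
[0.488, -0.046, 0.022] top ((np.int64(273), np.int64(214)), array([ 0.4875, -0.0454,  0.0227]))
[0.534, -0.095, 0.022] top ((np.int64(293), np.int64(195)), array([ 0.534 , -0.0951,  0.0244]))
[0.53, -0.136, 0.022] top ((np.int64(309), np.int64(197)), array([ 0.5287, -0.1345,  0.0249]))
disc [[ 0.53462448 -0.04467828  0.022     ]] 13.923028430838189
```

View pics/t3.png

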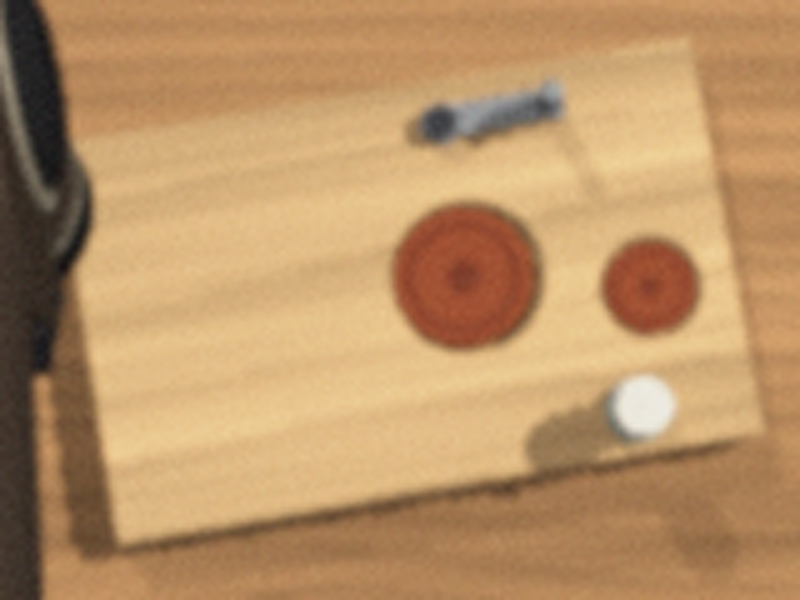

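View pics/w4.png

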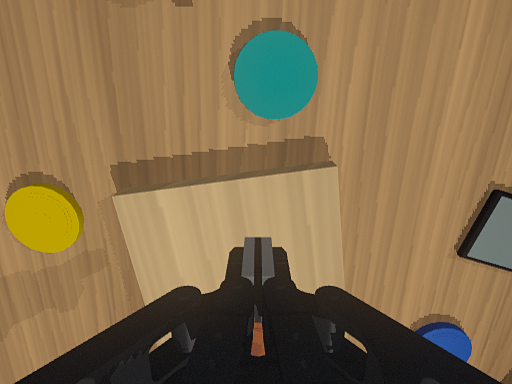

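The disc is seated: its top height reads 0.0235, the same as the deck around it, and its centre is (0.5346,-0.0447) with no shadow. Next I'll plan the arc for the clip.

Run:
```python
from h import *
s=bot.read_state(); print(s['position'],s['qpos'].round(2),s['time'])
P=np.array([.6107,-.0328]); yaw=.169
def pose(th,gap=.0205):
    a=np.pi+yaw+th; r=np.array([np.cos(a),np.sin(a)]); t=np.array([r[1],-r[0]]); return P+.054*r-gap*t
prev=pose(1.52,.0265); print("start",prev)
for th in [1.52,1.4,1.25,1.1,.95,.8,.65,.5,.35,.2,.1,.0,-.03]:
    q=pose(th); print(th,(q*100).round(2),((q-prev)*100).round(2)); prev=q
```

```text
[0.53374248 0.13732104 0.13898484] [-0.61  0.4   0.35  1.9  -0.17  0.88 -0.15] 7.825
start [ 0.64338323 -0.08329808]
1.52 [63.74 -8.4 ] [-0.6  -0.07]
1.4 [63.11 -8.68] [-0.63 -0.28]
1.25 [62.28 -8.93] [-0.83 -0.24]
1.1 [61.42 -9.05] [-0.86 -0.12]
0.95 [60.56 -9.03] [-0.87  0.01]
0.8 [59.7  -8.89] [-0.85  0.14]
0.65 [58.88 -8.62] [-0.82  0.27]
0.5 [58.11 -8.24] [-0.77  0.39]
0.35 [57.4  -7.74] [-0.71  0.5 ]
0.2 [56.77 -7.14] [-0.63  0.6 ]
0.1 [56.41 -6.69] [-0.36  0.45]
0.0 [56.09 -6.21] [-0.32  0.48]
-0.03 [56.01 -6.06] [-0.09  0.15]
```

Emit:
send_rows(motion=[2.2, -4.4, 0, 0.02, 2.2, -4.4, 0, 0.02, 2.2, -4.4, 0, 0.02, 2.2, -4.4, 0, 0.02, 2.2, -4.4, 0, 0.02, 0, 0, 0, 0, 0, 0, 0, 0])

```text
time: 8.7
position: [0.6431, -0.0842, 0.1382]
ee_rot: [0.705, -0.043, 0.706, 0.043]
ft_force: [-0.4, 0.4, -0.5]
grip_width: -0.0003
```

Run:
```python
from h import *
i=imaging.camera_info("scene");p,d=imaging.read_camera("scene"); s=bot.read_state();print(s['position'],s['qpos'].round(2))
c=p[120:270,170:320]; cv2.imwrite("pics/s5.png",cv2.resize(c,None,fx=4,fy=4,interpolation=cv2.INTER_CUBIC))
```

```text
[ 0.64326945 -0.08297808  0.13831512] [-0.19  0.55  0.36  1.65 -0.22  0.98  0.36]
```

View pics/s5.png

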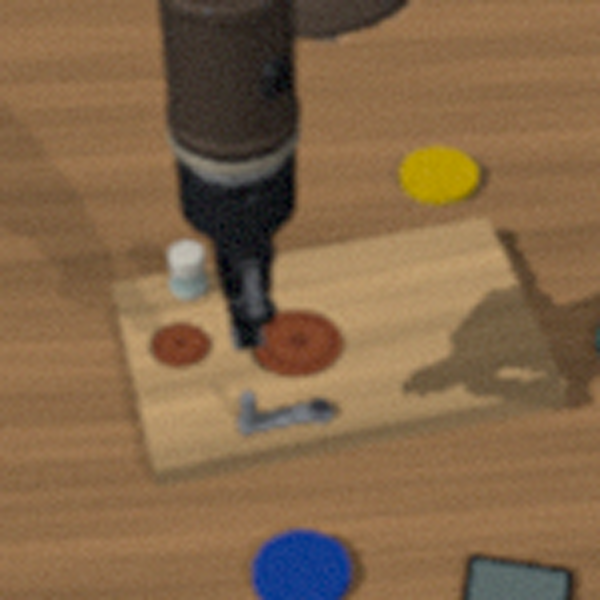

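The fingers are above the far side of the post (post at (247,400) in the crop). Going down beside it with an extra 5 mm of clearance.

Emit:
send_rows(motion=[0.5, 0, -3, 0, 0, 0, -4, 0, 0, 0, -2.6, 0, 0, 0, 0, 0, 0, 0, 0, 0])

```text
time: 9.38
position: [0.6496, -0.0827, 0.044]
ee_rot: [0.706, -0.044, 0.705, 0.044]
ft_force: [0.0, 0.6, 0.1]
grip_width: 0.0005
```

Emit:
send_rows(motion=[-0.5, 0, 0, 0, -0.6, -0.07, 0, 0, -0.63, -0.28, 0, -0.12, -0.83, -0.24, 0, -0.15, -0.86, -0.12, 0, -0.15, 0, 0, 0, 0])

```text
time: 10.12
position: [0.6144, -0.0905, 0.0433]
ee_rot: [0.699, 0.104, 0.699, -0.104]
ft_force: [-0.2, -0.5, 0.1]
grip_width: 0.0001
```

Run:
```python
from h import *
p,d=imaging.read_camera("scene"); s=bot.read_state();print(s['position'],s['ft_force'])
c=p[120:270,170:320]; cv2.imwrite("pics/s6.png",cv2.resize(c,None,fx=4,fy=4,interpolation=cv2.INTER_CUBIC))
```

```text
[ 0.61476023 -0.09038713  0.04328294] [-0.79714873 -0.30449324  0.26814021]
```

View pics/s6.png

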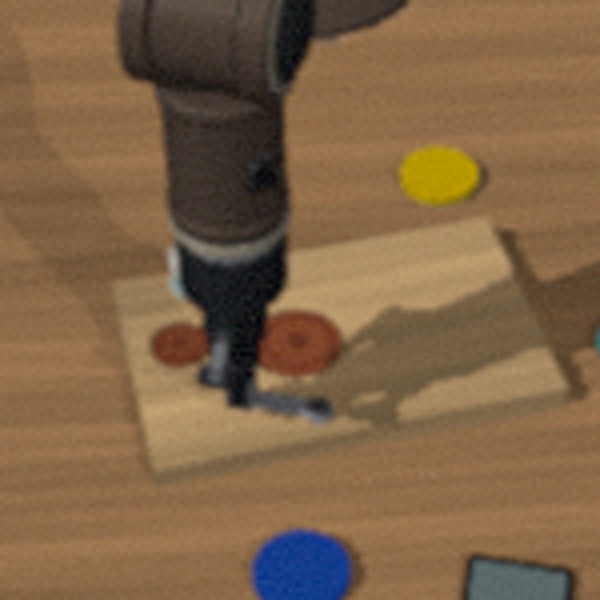

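The bar at (290,405) has swung with the finger. Continuing the arc.

Emit:
send_rows(motion=[-0.87, 0.01, 0, -0.15, -0.85, 0.14, 0, -0.15, -0.82, 0.27, 0, -0.15, -0.77, 0.39, 0, -0.15, -0.71, 0.5, 0, -0.15, -0.63, 0.6, 0, -0.15, -0.36, 0.45, 0, -0.1, 0, 0, 0, 0])

```text
time: 11.18
position: [0.5648, -0.0663, 0.0428]
ee_rot: [0.564, 0.426, 0.565, -0.426]
ft_force: [0.8, 0.3, 0.1]
grip_width: -0.0001
```

Run:
```python
from h import *
p,d=imaging.read_camera("scene"); s=bot.read_state();print(s['position'],s['ft_force'])
c=p[120:270,170:320]; cv2.imwrite("pics/s7.png",cv2.resize(c,None,fx=4,fy=4,interpolation=cv2.INTER_CUBIC))
```

```text
[ 0.56496391 -0.06656856  0.04285339] [ 0.68191676  0.67244056 -1.21129611]
```

View pics/s7.png

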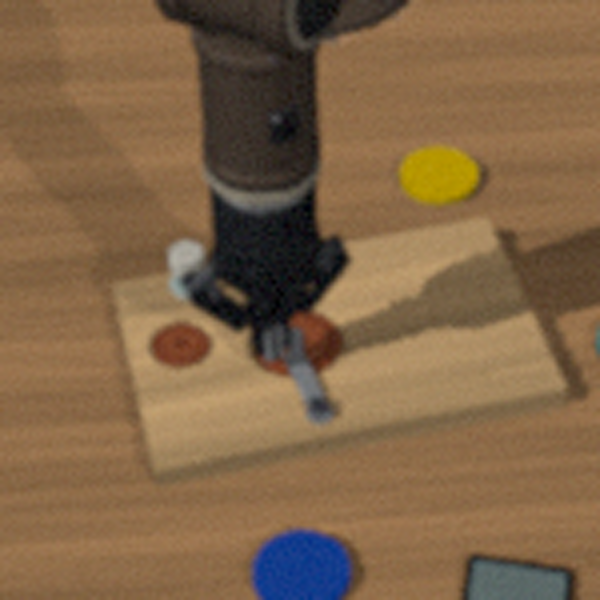

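The clip is almost over the disc, with the bar running from (320,408) to (275,345). I'll finish in small steps and watch the force.

Emit:
send_rows(motion=[-0.2, 0.28, 0, -0.05, -0.12, 0.2, 0, -0.05, 0, 0, 0, 0])

```text
time: 11.6
position: [0.5618, -0.0622, 0.0428]
ee_rot: [0.542, 0.454, 0.542, -0.454]
ft_force: [-0.6, -0.5, 0.0]
grip_width: -0.0001
```

Emit:
send_rows(motion=[-0.04, 0.12, 0, 0, 0, 0, 0, 0])

```text
time: 11.85
position: [0.5614, -0.0611, 0.0429]
ee_rot: [0.542, 0.454, 0.542, -0.454]
ft_force: [0.7, -0.8, -0.4]
grip_width: -0.0003
```

Emit:
send_rows(motion=[-0.03, 0.12, 0, 0, 0, 0, 0, 0])

```text
time: 12.1
position: [0.5612, -0.0607, 0.043]
ee_rot: [0.542, 0.455, 0.541, -0.455]
ft_force: [1.7, -5.4, -1.0]
grip_width: -0.0003
```

Emit:
send_rows(motion=[-0.03, 0.12, 0, 0, 0, 0, 0, 0])

```text
time: 12.35
position: [0.5612, -0.0604, 0.0431]
ee_rot: [0.542, 0.455, 0.54, -0.455]
ft_force: [1.9, -8.0, -2.7]
grip_width: 0.0001
```

Run:
```python
from h import *
p,d=imaging.read_camera("scene"); s=bot.read_state();print(s['position'],s['ft_force'])
c=p[170:245,200:300]; cv2.imwrite("pics/s8.png",cv2.resize(c,None,fx=7,fy=7,interpolation=cv2.INTER_CUBIC))
```

```text
[ 0.56118487 -0.06043958  0.04304334] [ 2.64505127 -6.33903931 -2.42865793]
```

View pics/s8.png

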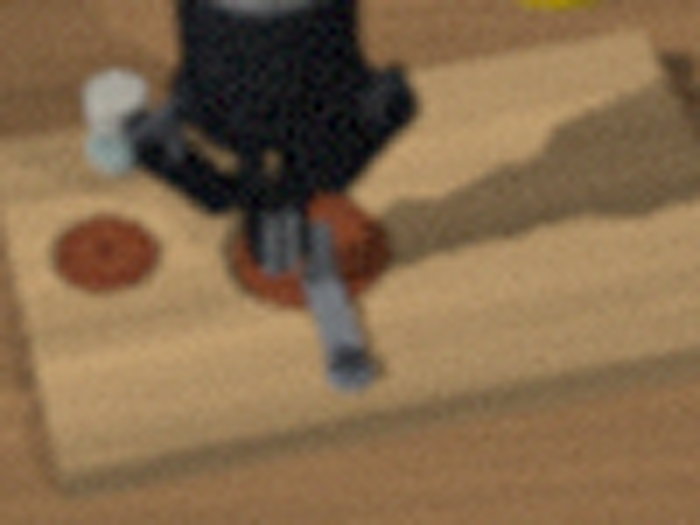

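The force has risen to 8 N and the finger has stalled, so this should be the stop. One more small push to confirm, then back off.

Emit:
send_rows(motion=[-0.03, 0.15, 0, 0, 0, 0, 0, 0])

```text
time: 12.65
position: [0.5611, -0.0602, 0.0432]
ee_rot: [0.543, 0.455, 0.539, -0.456]
ft_force: [4.4, -10.9, -3.6]
grip_width: -0.0002
```

Emit:
send_rows(motion=[0.1, -0.5, 0, 0, 0.1, -0.8, 0, 0, 0, -0.4, 2, 0, 0, 0, 5, 0, 2, -4, 4, 0, 0, -6, 2, 0, 0, -6, 0, 0, 0, -6, 0, 0, 0, 0, 0, 0])

```text
time: 13.78
position: [0.5796, -0.3003, 0.1746]
ee_rot: [0.54, 0.456, 0.538, -0.458]
ft_force: [0.1, -0.9, -0.1]
grip_width: -0.0
```

Run:
```python
from h import *
i=imaging.camera_info("top");p,d=imaging.read_camera("top");cv2.imwrite("pics/top9.png",p)
c=p[140:260,180:340]; cv2.imwrite("pics/t9.png",cv2.resize(c,None,fx=5,fy=5,interpolation=cv2.INTER_CUBIC))
q,_=imaging.read_camera("scene");cv2.imwrite("pics/s9f.png",q)
P=np.array([.6107,-.0328])
for th in(0,.1,.2):
    a=np.pi+.169+th; r=np.array([np.cos(a),np.sin(a)])
    uv=proj(i,[[*(P+.054*r),.0585]])[0]; print(th,(uv-[180,140])*5+2)
```

```text
0 [460.19656357 221.04790516]
0.1 [471.15483113 218.56543964]
0.2 [481.80073373 215.01167829]
```

View pics/t9.png

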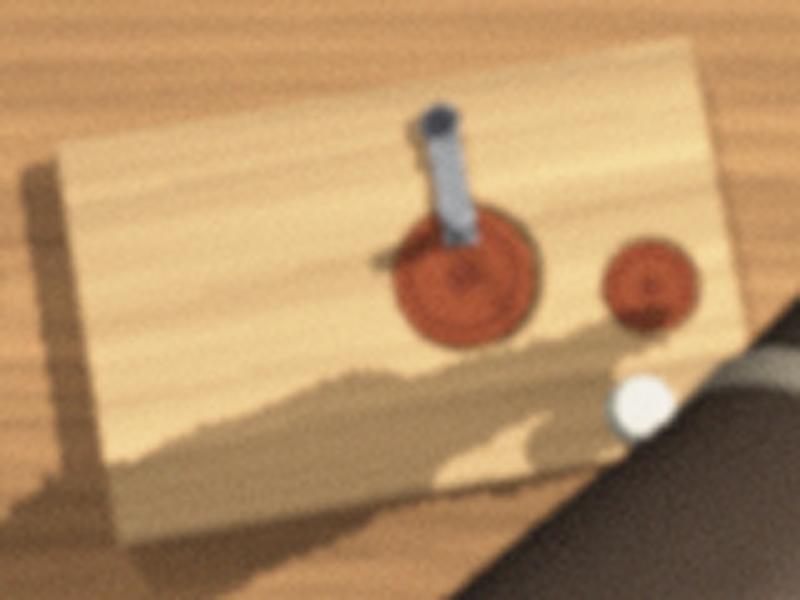

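View pics/s9f.png

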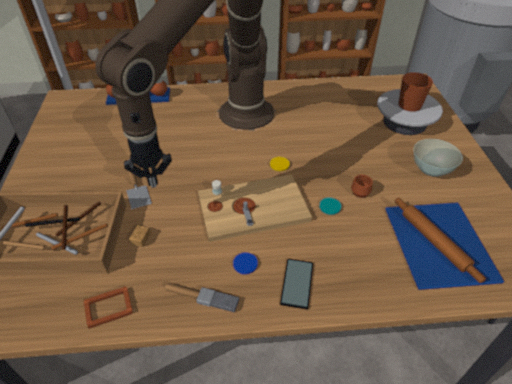

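The bar runs from (440,120) to (460,240), a tilt of 0.165 rad against the jig's yaw of 0.169, so the clip angle is about 0. The disc is flush, and the jar (643,405), small disc, pot and block haven't moved. Handing in.

```bash
python3 -c "
from rig import bot
print(bot.close_job(), bot.read_state()['time'])"
```

```text
the job is handed in; nothing more can be done
the job is handed in; nothing more can be done
```

I pushed the big terracotta disc into the recess with two fingertips behind it. Then I swung the clip over it by its post with the fingers shut, and handed the job in at about 14 s of the 51 s allowed.

- **Disc:** its upper face measured 0.0223–0.0245 m, level with the deck around it. Its centre was about 2 mm from the estimated recess centre, inside the 3 mm clearance. I took these readings before swinging the clip; afterwards I checked the disc only by eye, and it looked unchanged.
- **Clip:** the finger stalled against the stop, with the force rising to about 12 N. The bar then lay within 0.01 rad of the jig's -x direction, so the clip angle is about 0.
- **Other objects:** the jar, small disc, pot and cork block look unmoved in the last pictures. I judged this by eye and did not measure each one.

While feeling for the deck, the fingertips pressed on it with up to 33 N, more than I meant because I had sent several steps down at once. That is under the 40 N limit. No check failed or disagreed.

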